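Open the child-safe paint chest and hold its sprung lid on the brink

TASK

Wind the hand crank anticlockwise until the bolt over the paint chest's lid is fully drawn back (about two full turns). Then lift the lid by its bar until it is past its balance point, without letting it fly right open, ease it back to a few degrees below the balance point and keep holding it still there: the program finishes while the lid is held. Leave the other things on the table where they are.

Things in the scene. Friction and masses are not known exactly. Their poses are not given: they have to be found in the camera images.
- chest: Grey sheet-steel paint chest fixed to the table, 180 (x) by 260 (y) mm and 100 mm high, full of jars; its hinged lid adds 12 mm. Origin: centre of its underside, on the table; x points away from the lid bar towards the hinge, y along the hinge, z up. Beside it, centred 20 mm to -x and 200 mm to -y of the origin, stands its winding box, 90 by 90 mm and 127 mm high, with the crank on top.
- lid (a joint): Angle of the lid in rad: 0 shut, grows as the lid's bar edge rises, stop at 1.6. Lid 0.85 kg on a hinge spring that partly carries it. Balance point at 1.10 rad (63 degrees): below it the lid falls shut by itself if let go, above it the spring swings it right open. No stay holds it in between. Lifting or restraining it at the bar takes under 2 N.
- lid_hinge (a point): Point on the lid's hinge line (parallel to the chest's y), at the middle of its length, at the top of the chest's far wall, 100 mm above the table.
- lid_bar (a point): Centre of the lid's lifting bar: a straight round steel bar of 14 mm diameter parallel to the chest's y, 235 mm from the hinge line and 6 mm above it when shut (so 106 mm above the table). It stands 50 mm out from the lid's front edge on two arms 112 mm apart; between them it is free on all sides. It is fixed to the lid and turns with it.
- crank (a joint): Turn of the crank in rad: grows anticlockwise seen from above, from 0 (bolt fully over the lid; starts between 0 and 1.2) to a stop at 12.57. Turns with slight friction and stays where it is left; it drives the bolt.
- crank_axis (a point): Point on the crank's vertical axis, at the height of the middle of the knob's grip (165 mm above the table).
- crank_knob (a point): Middle of the crank's upright wooden knob: 22 mm diameter, 44 mm tall (from 143 to 187 mm above the table), 45 mm from the crank axis. It spins freely on its pin, so a grip need not turn as it goes round. The crank arm runs just below it, its upper face 141 mm above the table.
- bolt (a joint): How far the flat steel bolt is drawn back, in m: 0 fully over the lid (overlapping its side edge by 22 mm and blocking it), 0.030 fully back. Moves 0.015 m per turn of the crank.
- paint_bottle: Bystander: paint bottle, 60 mm diameter, 150 mm tall, left of the chest. Origin: centre of its underside.
- paint_jar: Bystander: small lidded jar, 52 mm diameter, 60 mm tall, near the winding box's robot side. Origin: centre of its underside.
- paint_brush: Bystander: brush 200 mm long lying left of the lid bar. Origin: underside of its middle.
- palette: Bystander: white plate, 130 mm diameter, 18 mm tall. Origin: centre of its underside.
- water_mug: Bystander: white mug, 76 mm diameter, 85 mm tall. Origin: centre of its underside.
- glue: Bystander: glue bottle, 48 mm diameter, 130 mm tall. Origin: centre of its underside.
- sponge_block: Bystander: cork block 90 by 60 by 40 mm. Origin: centre of its underside.

How it is judged:
By the outcome, as a careful person would: the job done as asked, in the order asked, and still so for the second after the job is handed in, while the arm keeps its last pose, push and grip.
It also fails if it takes over 70 s, if anything falls off the work surface, if the arm or the gripper's body presses on something with over 40 N, if the wrist force passes 120 N, or if a joint passes its speed limit or range.

ROBOT

A 7-joint arm with a two-finger parallel gripper is mounted at the origin on the work surface. World frame = base frame: x ahead of the robot, y to its left, z up, the work surface at z = 0. Lengths are in mm, angles in rad, forces in N, time in s.
With the tool pointing down it reaches from about 350 to 900 mm from the base axis. Payload 8.1 kg.
Tool frame: the origin (TCP) lies at the very end of the fingers, on their centre line; the grasp point (between the pads) lies 19 mm behind it; z points along the fingers, y is the direction in which the jaws open and shut (so a half turn about z gives the same grasp; the last joint's range is limited). The gripper opens to 85 mm and grips with 20 to 120 N. Pads are 22 mm wide; open, the fingers measure 114 mm over their backs; the gripper's body (76 mm by 85 mm) begins 54 mm behind the grasp point. The pads swing forward as they close: fully open they stand 13 mm farther back than shut.
Start: joints at [-1.312, 0.434, 0.025, 1.573, -0.012, 1.134, -0.075], TCP at [221.251, 584.542, 231.323] pointing down, gripper open.
Joint ranges: [-2.62, 2.62], [-0.44, 2.09], [-1.27, 1.32], [0.08, 2.57], [-1.32, 4.46], [0.12, 2], [-2.74, 2.74]. Speed limits (rad/s): [2.22, 2.22, 3.01, 3.01, 3.14, 3.14, 3.14].

INTERFACE

Orientations are given as a unit quaternion [w, x, y, z].
In Python, from workcell import ctrl gives the robot as it stands. The module is installed in compiled form; this text tells all that it offers.
- The arm moves only by the shell command python3 -m jog 'ROWS'. ROWS is a JSON object of lists of equal length, an entry for each row: "jaw": the finger opening in m, from 0 to 0.0854; "travel": the shift along the world's x, y, z in m, a list of three; "spin": the turn about the world's z in rad. In form: {"jaw": [jaw, ...], "travel": [[dx, dy, dz], ...], "spin": [spin, ...]}. A call has 1 to 5 rows; each row is the pose to reach, as a shift and turn from the pose measured when the call began; what a row does not reach only later rows make up. A row lasts 1/8 s, in which the tool goes at most 62.5 mm and 10.7 degrees, less where a joint would pass 70% of its speed; a pose out of reach is approached as far as the arm can. A call with a gripper value outside its range is refused whole. The fingers move at their own pace and stop on an object; the grip force is fixed at half the most. Time passes only in rows, so rows that repeat a pose let the fingers close. It gives the time, the measured TCP pose, the force and the opening at its end, in the units of the state.
- ctrl.state(): the state, without advancing time (a new reading comes with each control period).
- ctrl.grab_frame(name): name is "scene" or "top"; returns the picture (480x640x3 uint8, red, green, blue); there is no depth.
- ctrl.get_calibration(name): a dict with "camera_matrix" (3x3 intrinsics, pixels), "T" (4x4, takes a point from camera to world coordinates). Camera axes: x right, y down, z forward; pixel columns grow to the right and rows downward; lengths in mm; the calibration is good to about 2 mm. A picture is of the moment at which its call begins. get_calibration takes no time and is no camera call.
- ctrl.sign_off(): hands the job in, once; it reports no verdict.
The state is a dict: "time_s": time; "qpos": joint angles; "dq": joint speeds; "joint_torque": joint torques, N m; "eef_pos": TCP position; "tcp_rot": TCP orientation; "wrist_force": force on the tool from outside, world axes, zero at the start; "wrist_torque": the same for the moment, N m; "width": finger opening in mm.
Only numpy, scipy, OpenCV 4.12 (cv2) and the standard library are available. Lean on these libraries where they do the work, as an engineer would, in place of code of your own. Each camera call takes 0.05 s, during which the arm holds its last target.

## Working session

There is one attempt and no reset: what is moved stays moved. The work goes in short steps, Python scripts to look and compute and a shell command to move; the robot and the scene stay as the last step left them, time stands still between calls to the robot, and variables do not carry over. Pictures are saved under pics/ and viewed, and the job is handed in when it is done.

```bash
mkdir -p pics; python3 - <<'E'
from workcell import ctrl
import cv2
print(ctrl.state())
for n in("scene","top"):
    cv2.imwrite(f"pics/{n}0.png",ctrl.grab_frame(n)[:,:,::-1]); c=ctrl.get_calibration(n); print(c)
E
```

```text
{'time_s': 0.0, 'qpos': array([-1.31159145,  0.43524992,  0.02496181,  1.57409601, -0.0115982 ,
        1.13402569, -0.0750928 ]), 'dq': array([ 6.64227558e-04,  7.56488564e-04,  3.05582882e-04,  7.22233389e-04,
        2.65616973e-04, -7.02752061e-05,  2.59595866e-05]), 'joint_torque': array([ 7.09188189e-04, -6.70476437e+01,  1.02575429e+00, -3.16220784e+01,
        1.57089473e-02,  1.20142149e-02,  6.70570466e-05]), 'eef_pos': array([221.09236073, 584.03568996, 230.50954133]), 'tcp_rot': array([-7.50570101e-05,  1.79942733e-01,  9.83676748e-01, -8.13568290e-04]), 'wrist_force': array([-0.24603854,  0.01146453, -0.14164547]), 'wrist_torque': array([ 0.04916568,  0.01980273, -0.02359955]), 'width': 85.32864184980485}
{'camera_matrix': array([[506.14274344,   0.        , 314.2586075 ],
       [  0.        , 506.14274344, 244.47592051],
       [  0.        ,   0.        ,   1.        ]]), 'T': array([[-4.09266258e-01,  6.99402558e-01, -5.85949820e-01,
         1.29013923e+03],
       [ 9.12399222e-01,  3.09936977e-01, -2.67332620e-01,
         3.75695434e+02],
       [-5.36560221e-03, -6.44030381e-01, -7.64981097e-01,
         1.13635455e+03],
       [ 0.00000000e+00,  0.00000000e+00,  0.00000000e+00,
         1.00000000e+00]])}
{'camera_matrix': array([[488.29027777,   0.        , 314.96780635],
       [  0.        , 488.29027777, 246.52914291],
       [  0.        ,   0.        ,   1.        ]]), 'T': array([[ 2.00174285e-02, -9.94497051e-01,  1.02834422e-01,
         4.13803246e+02],
       [-9.99698519e-01, -2.13720134e-02, -1.20874960e-02,
         3.99716186e+01],
       [ 1.42187578e-02, -1.02561459e-01, -9.94625042e-01,
         1.21313338e+03],
       [ 0.00000000e+00,  0.00000000e+00,  0.00000000e+00,
         1.00000000e+00]])}
```

View pics/scene0.png

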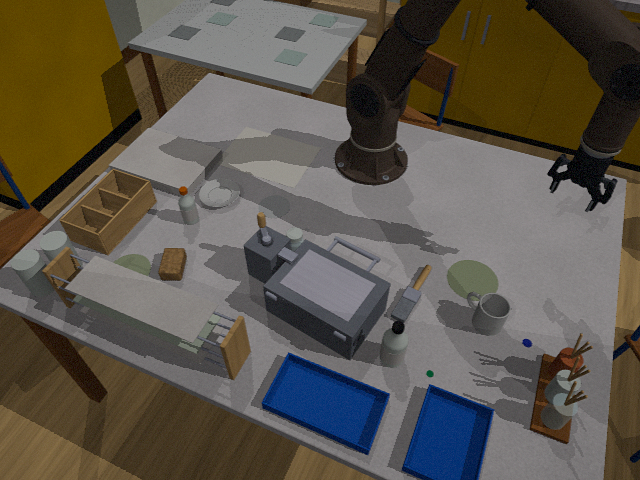

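View pics/top0.png

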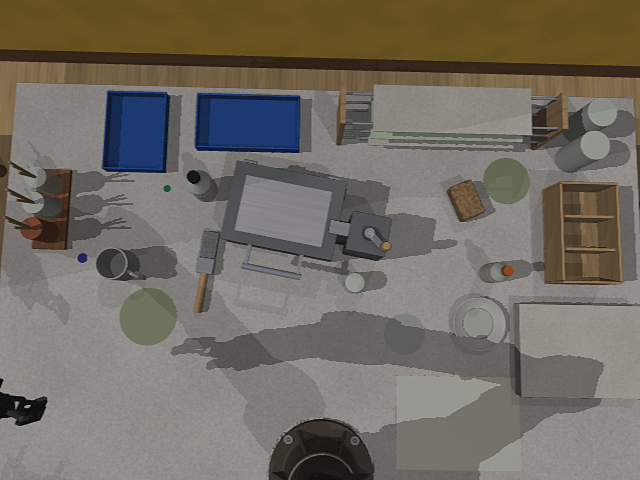

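The top view shows the chest centred near (285,212), the lid bar near (270,270), the winding box near (367,235) and the knob near (386,245). The jar at (355,283) stands close to the box. I'll zoom in for exact pixels.

```bash
python3 - <<'E'
import cv2
a=cv2.imread("pics/top0.png")[150:310,180:420]; cv2.imwrite("pics/t0z.png",cv2.resize(a,None,fx=3.3,fy=3.3,interpolation=2))
a=cv2.imread("pics/scene0.png")[200:360,230:430]; cv2.imwrite("pics/s0z.png",cv2.resize(a,None,fx=3.7,fy=3.7,interpolation=2))
E
```

```text
(no output)
```

View pics/t0z.png

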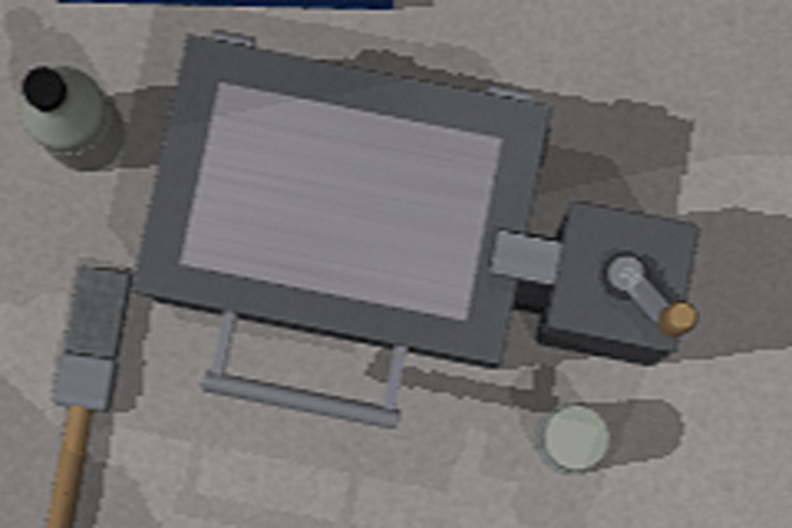

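View pics/s0z.png

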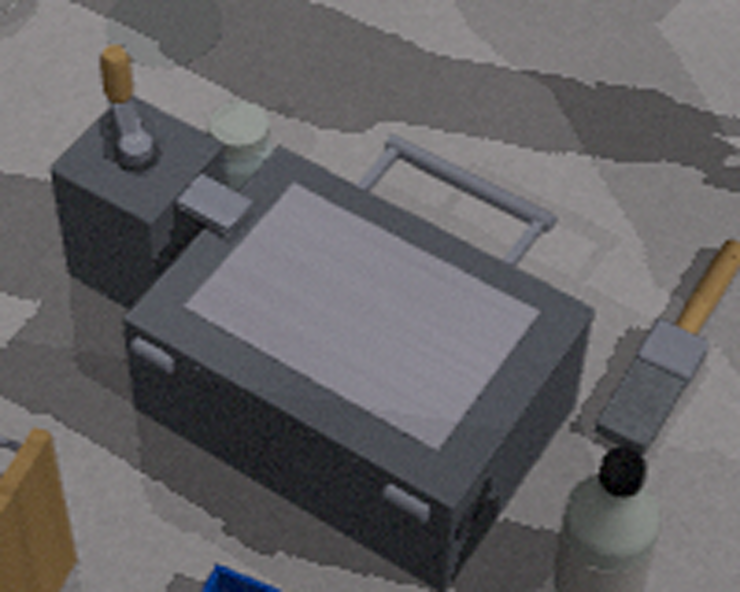

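```bash
cat > h.py <<'E'
import numpy as np
from workcell import ctrl
def proj(n,P):
    c=ctrl.get_calibration(n);T=np.array(c["T"]);K=np.array(c["camera_matrix"])
    p=(np.atleast_2d(P)-T[:3,3])@T[:3,:3]; q=p@K.T; return q[:,:2]/q[:,2:]
def c2w(p,P):
    x,y,t=p[:3];P=np.atleast_2d(P);c,s=np.cos(t),np.sin(t)
    return np.c_[x+c*P[:,0]-s*P[:,1],y+s*P[:,0]+c*P[:,1],P[:,2]]
E
python3 - <<'E'
from h import *
from scipy.optimize import least_squares
tp=lambda l:np.array(l,float)/3.3+[180,150]
sp=lambda l:np.array(l,float)/3.7+[230,200]
T=tp([(190,36),(550,102),(500,365),(137,290),(207,382),(397,420),(680,316),(570,202),(697,227)])
S=sp([(445,500),(127,318),(280,148),(592,315),(550,218),(392,142),(115,50),(118,98)])
def model(p):
    L=[(90,130,112),(90,-130,112),(-95,-130,112),(-95,130,112),(-145,p[3],106),(-145,-p[3],106)]
    ph=p[4]; k=lambda z:(-20+45*np.cos(ph),-200+45*np.sin(ph),z)
    return L,k
def res(p):
    L,k=model(p)
    t=proj("top",c2w(p,L+[k(187),(25,-155,127),(25,-245,127)]));s=proj("scene",c2w(p,L+[k(187),k(143)]))
    return np.r_[(t-T).ravel(),(s-S).ravel()]
r=least_squares(res,[480,60,-.2,60,-2],loss='soft_l1');p=r.x
print(p);print(r.fun.reshape(-1,2).round(1))
L,k=model(p)
for nm,q in dict(hinge=(90,0,100),bar=(-145,0,106),axis=(-20,-200,165),knob=k(165)).items(): print(nm,c2w(p,q).round(1))
np.save("p.npy",p)
# jar, etc
E
```

```text
[ 6.12519253e+02  9.90532501e+01 -1.77124883e-01  6.60136538e+01
 -2.22667859e+00]
[[-1.  -0.9]
 [ 0.6  1.2]
 [ 0.3  0.2]
 [-2.3  0.3]
 [-0.1 -0.2]
 [-0.6 -0.3]
 [ 0.7  0.2]
 [ 0.5 -0.8]
 [ 1.2 -0.5]
 [ 2.   2.2]
 [-1.6 -0.6]
 [-0.2 -1.5]
 [ 1.3 -2.2]
 [-0.1  1.1]
 [-0.2  0. ]
 [-0.2  0.3]
 [ 0.5 -1.2]]
hinge [[701.1  83.2 100. ]]
bar [[469.8 124.6 106. ]]
axis [[557.6 -94.3 165. ]]
knob [[ 524.3 -124.6  165. ]]
```

```bash
python3 -m jog '{"jaw":[0.06,0.06,0.06,0.06,0.06],"travel":[[0.024,-0.055,0.005],[0.048,-0.110,0.01],[0.072,-0.165,0.01],[0.096,-0.22,0.01],[0.118,-0.275,0.01]],"spin":[-0.12,-0.24,-0.36,-0.48,-0.6]}'
```

```text
time_s: 0.72
eef_pos: [339.6, 307.0, 240.5]
tcp_rot: [-0.0, 0.464, 0.886, -0.001]
wrist_force: [0.3, -0.0, 0.8]
width: 60.0
```

```bash
python3 -m jog '{"jaw":[0.06,0.06,0.06,0.06,0.06],"travel":[[0.024,-0.055,0],[0.048,-0.110,0],[0.072,-0.165,0],[0.096,-0.22,0],[0.118,-0.275,0]],"spin":[-0.15,-0.3,-0.45,-0.6,-0.75]}'; python3 -m jog '{"jaw":[0.06,0.06,0.06,0.06,0.06],"travel":[[0.022,-0.052,0],[0.044,-0.104,0],[0.066,-0.156,0],[0.066,-0.156,0],[0.066,-0.156,0]],"spin":[-0.03,-0.03,-0.03,-0.03,-0.03]}'
python3 - <<'E'
from workcell import ctrl
import cv2
s=ctrl.state();print(s["eef_pos"],s["tcp_rot"],s["qpos"])
a=ctrl.grab_frame("scene")[:,:,::-1][120:320,180:430]; cv2.imwrite("pics/s1.png",cv2.resize(a,None,fx=3,fy=3))
E
```

```text
time_s: 1.35
eef_pos: [458.0, 30.3, 240.6]
tcp_rot: [-0.001, 0.758, 0.652, -0.0]
wrist_force: [0.9, 1.1, -0.0]
width: 60.2
time_s: 1.98
eef_pos: [523.6, -125.5, 240.1]
tcp_rot: [-0.001, 0.768, 0.641, -0.001]
wrist_force: [0.5, 0.6, 0.3]
width: 60.0
[ 523.56391242 -125.50629825  240.05996061] [-1.07296991e-03  7.67943706e-01  6.40516108e-01 -6.53973593e-04] [-0.35845273  0.31778333  0.65117608  1.8086924  -0.21552326  1.08924023
  0.18921811]
```

View pics/s1.png

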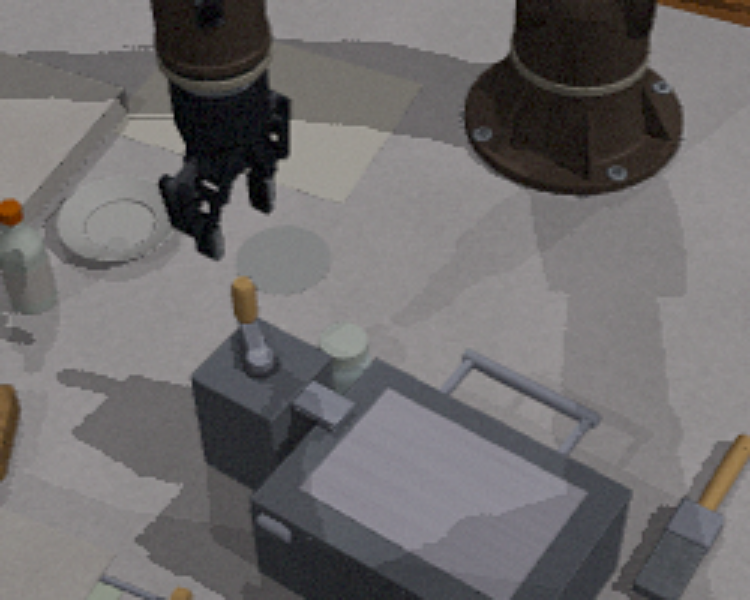

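The knob (243,300) sits below the middle between the fingertips (208,245) and (262,205). I'll lower straight onto it.

```bash
python3 -m jog '{"jaw":[0.06,0.06,0.06,0.06,0.06],"travel":[[0.001,0.001,-0.03],[0.001,0.001,-0.06],[0.001,0.001,-0.08],[0.001,0.001,-0.09],[0.001,0.001,-0.09]],"spin":[0,0,0,0,0]}'
python3 -m jog '{"jaw":[0.03,0.02,0.01,0.01,0.01],"travel":[[0,0,0],[0,0,0],[0,0,0],[0,0,0],[0,0,0]],"spin":[0,0,0,0,0]}'
python3 - <<'E'
from workcell import ctrl
import cv2
a=ctrl.grab_frame("scene")[:,:,::-1][120:320,180:430]; cv2.imwrite("pics/s2.png",cv2.resize(a,None,fx=3,fy=3))
E
```

```text
time_s: 2.65
eef_pos: [524.4, -122.7, 150.0]
tcp_rot: [-0.002, 0.767, 0.642, -0.001]
wrist_force: [-0.3, -0.8, 0.8]
width: 60.0
time_s: 3.28
eef_pos: [525.2, -122.7, 151.0]
tcp_rot: [-0.001, 0.767, 0.642, 0.0]
wrist_force: [0.8, 0.4, 6.0]
width: 20.1
```

View pics/s2.png

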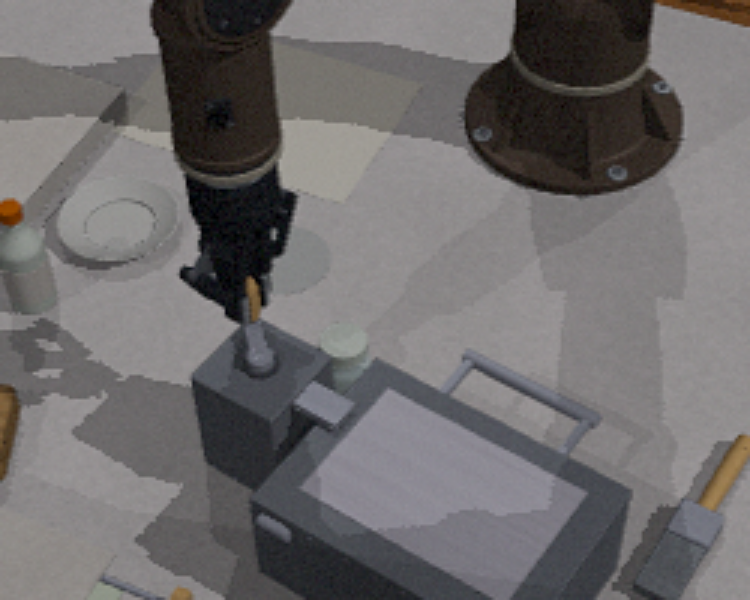

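```bash
cat >> h.py <<'E'
def circ(cx,cy,r,step,n=5,zt=150.5,a0=None):
    s=ctrl.state();e=s["eef_pos"]; a=np.arctan2(e[1]-cy,e[0]-cx) if a0 is None else a0
    print("pos",e.round(1),"ang",np.degrees(a).round(1),"F",s["wrist_force"].round(1),"w",s["width"].round(1),"j",s["qpos"].round(2))
    for i in range(1,n+1):
        b=a+np.radians(step)*i
        print([round((cx+r*np.cos(b)-e[0])/1000,4),round((cy+r*np.sin(b)-e[1])/1000,4),round((zt-e[2])/1000,4)])
E
python3 -c "
from h import *
circ(558,-93,45,15)"
```

```text
Traceback (most recent call last):
  File "h.py", line 11, in circ
    print("pos",e.round(1),"ang",np.degrees(a).round(1),"F",s["wrist_force"].round(1),"w",s["width"].round(1),"j",s["qpos"].round(2))
                                                                                          ^^^^^^^^^^^^^^^^
AttributeError: 'float' object has no attribute 'round'
```

```bash
sed -i 's/s\["width"\].round(1)/round(s["width"],1)/' h.py
python3 -c "
from h import *
circ(558,-93,45,15)"
```

```text
pos [ 525.2 -122.7  150.9] ang -137.8 F [-0.7  1.5  5.4] w 20.2 j [-0.31  0.42  0.6   1.92 -0.3   0.9   0.27]
[np.float64(0.0084), np.float64(-0.0081), np.float64(-0.0004)]
[np.float64(0.019), np.float64(-0.0131), np.float64(-0.0004)]
[np.float64(0.0306), np.float64(-0.0152), np.float64(-0.0004)]
[np.float64(0.0423), np.float64(-0.0142), np.float64(-0.0004)]
[np.float64(0.0534), np.float64(-0.0103), np.float64(-0.0004)]
```

```bash
python3 -m jog '{"jaw":[0.01,0.01,0.01,0.01,0.01],"travel":[[0.0085,-0.008,0],[0.019,-0.013,0],[0.0305,-0.015,0],[0.0425,-0.014,0],[0.0535,-0.0105,0]],"spin":[0,0,0,0,0]}'
python3 -c "
from h import *
circ(558,-93,45,20)"
```

```text
time_s: 3.95
eef_pos: [580.1, -134.4, 151.1]
tcp_rot: [0.0, 0.767, 0.641, 0.0]
wrist_force: [-1.8, -3.1, 1.5]
width: 20.0
pos [ 580.1 -134.4  151.1] ang -61.9 F [-1.8 -3.1  1.5] w 20.0 j [-0.27  0.51  0.59  1.78 -0.34  0.96  0.28]
[np.float64(0.0114), np.float64(0.0113), np.float64(-0.0006)]
[np.float64(0.0197), np.float64(0.0246), np.float64(-0.0006)]
[np.float64(0.0229), np.float64(0.0399), np.float64(-0.0006)]
[np.float64(0.0207), np.float64(0.0553), np.float64(-0.0006)]
[np.float64(0.0133), np.float64(0.0691), np.float64(-0.0006)]
```

Forces are small, so the centre estimate holds. Next is 100°.

```bash
python3 -m jog '{"jaw":[0.01,0.01,0.01,0.01,0.01],"travel":[[0.0115,0.0115,0],[0.0195,0.0245,0],[0.023,0.04,0],[0.0205,0.0555,0],[0.0135,0.069,0]],"spin":[0,0,0,0,0]}'
python3 -c "
from h import *
import cv2
circ(558,-93,45,20)
a=ctrl.grab_frame('scene')[:,:,::-1][120:320,180:430]; cv2.imwrite('pics/s3.png',cv2.resize(a,None,fx=3,fy=3))"
```

```text
time_s: 4.58
eef_pos: [593.7, -64.0, 151.1]
tcp_rot: [0.0, 0.767, 0.642, 0.0]
wrist_force: [-0.6, -3.1, 0.9]
width: 20.0
pos [593.7 -64.  151.1] ang 39.1 F [-0.6 -3.1  0.9] w 20.0 j [-0.38  0.51  0.58  1.78 -0.34  0.96  0.16]
[np.float64(-0.0126), np.float64(0.0096), np.float64(-0.0006)]
[np.float64(-0.0272), np.float64(0.0152), np.float64(-0.0006)]
[np.float64(-0.0428), np.float64(0.0154), np.float64(-0.0006)]
[np.float64(-0.0576), np.float64(0.0103), np.float64(-0.0006)]
[np.float64(-0.0697), np.float64(0.0005), np.float64(-0.0006)]
```

View pics/s3.png

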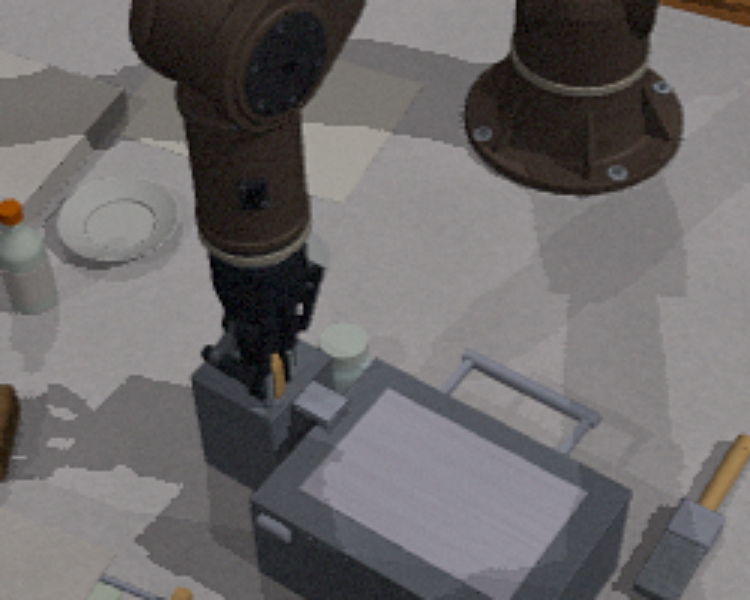

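The knob is still in the jaws (275,375), and the bolt at (320,400) has drawn back a little. I'll continue.

```bash
python3 -m jog '{"jaw":[0.01,0.01,0.01,0.01,0.01],"travel":[[-0.0125,0.0095,0],[-0.027,0.015,0],[-0.043,0.0155,0],[-0.0575,0.0105,0],[-0.0695,0.0005,0]],"spin":[0,0,0,0,0]}'
python3 -c "
from h import *
circ(558,-93,45,20)"
```

```text
time_s: 5.25
eef_pos: [524.7, -65.4, 151.5]
tcp_rot: [0.003, 0.767, 0.641, 0.001]
wrist_force: [23.0, -15.7, -22.3]
width: 19.8
pos [524.7 -65.4 151.5] ang 140.3 F [ 23.  -15.7 -22.3] w 19.8 j [-0.43  0.4   0.61  1.95 -0.29  0.87  0.15]
[np.float64(-0.0091), np.float64(-0.0124), np.float64(-0.001)]
[np.float64(-0.0117), np.float64(-0.0278), np.float64(-0.001)]
[np.float64(-0.009), np.float64(-0.0432), np.float64(-0.001)]
[np.float64(-0.0011), np.float64(-0.0567), np.float64(-0.001)]
[np.float64(0.0109), np.float64(-0.0667), np.float64(-0.001)]
```

```bash
python3 -c "
from h import *
import cv2
a=ctrl.grab_frame('scene')[:,:,::-1][120:320,180:430]; cv2.imwrite('pics/s4.png',cv2.resize(a,None,fx=3,fy=3))
a=ctrl.grab_frame('top')[:,:,::-1][150:310,180:420]; cv2.imwrite('pics/t4.png',cv2.resize(a,None,fx=3.3,fy=3.3))
print(ctrl.state()['wrist_force'])"
```

```text
[ 16.53238815 -13.62212675 -18.33509122]
```

View pics/s4.png

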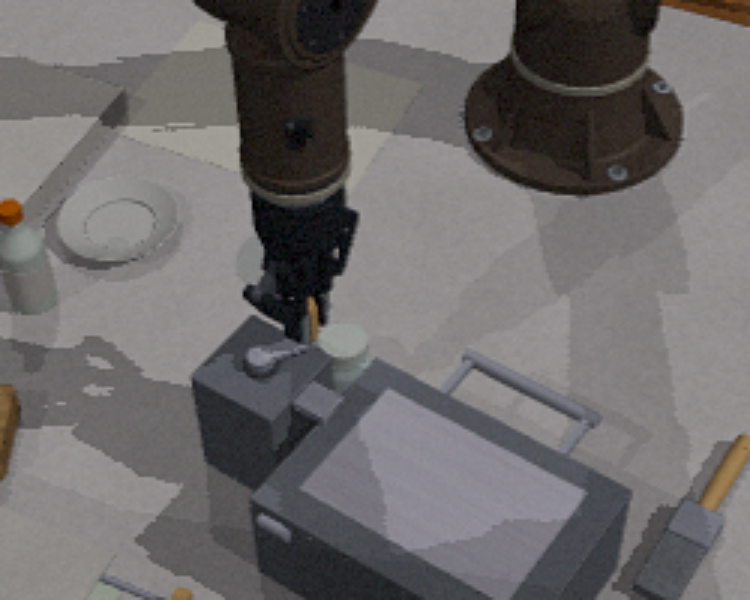

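View pics/t4.png

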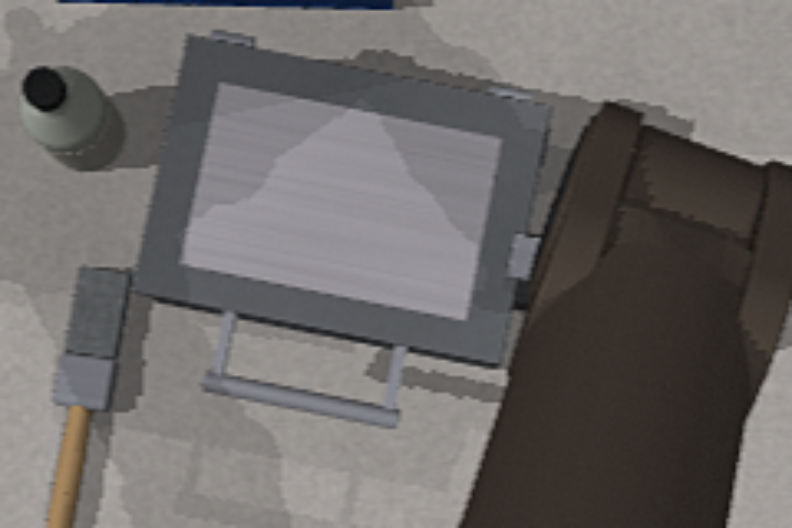

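Fitting an r=45 circle through the low-force points moves the centre to (560,-94), which explains the inward force. I'll use that.

```bash
python3 -c "
from h import *
circ(560.1,-94,45,20)"
```

```text
pos [524.1 -66.3 151.4] ang 142.4 F [ 16.5 -13.6 -18.3] w 20.2 j [-0.43  0.4   0.61  1.95 -0.29  0.87  0.15]
[np.float64(-0.0069), np.float64(-0.0141), np.float64(-0.0009)]
[np.float64(-0.009), np.float64(-0.0296), np.float64(-0.0009)]
[np.float64(-0.0056), np.float64(-0.0448), np.float64(-0.0009)]
[np.float64(0.0027), np.float64(-0.058), np.float64(-0.0009)]
[np.float64(0.0151), np.float64(-0.0676), np.float64(-0.0009)]
```

```bash
python3 -m jog '{"jaw":[0.01,0.01,0.01,0.01,0.01],"travel":[[-0.007,-0.014,-0.001],[-0.009,-0.0295,-0.001],[-0.0055,-0.045,-0.001],[0.0025,-0.058,-0.001],[0.015,-0.0675,-0.001]],"spin":[0,0,0,0,0]}'
python3 -c "
from h import *
circ(560.1,-94,45,20)"
```

```text
time_s: 5.98
eef_pos: [538.4, -133.8, 150.9]
tcp_rot: [0.002, 0.768, 0.64, 0.001]
wrist_force: [-0.3, 5.2, 8.2]
width: 20.1
pos [ 538.4 -133.8  150.9] ang -118.7 F [-0.3  5.2  8.2] w 20.1 j [-0.29  0.44  0.61  1.89 -0.32  0.9   0.28]
[np.float64(0.015), np.float64(-0.0047), np.float64(-0.0004)]
[np.float64(0.0306), np.float64(-0.0044), np.float64(-0.0004)]
[np.float64(0.0451), np.float64(0.0013), np.float64(-0.0004)]
[np.float64(0.0569), np.float64(0.0117), np.float64(-0.0004)]
[np.float64(0.0644), np.float64(0.0254), np.float64(-0.0004)]
```

```bash
python3 -m jog '{"jaw":[0.01,0.01,0.01,0.01,0.01],"travel":[[0.015,-0.0045,0],[0.0305,-0.0045,0],[0.045,0.0015,0],[0.057,0.0115,0],[0.0645,0.0255,0]],"spin":[0,0,0,0,0]}'
python3 -c "
from h import *
circ(560.1,-94,45,20)"
```

```text
time_s: 6.6
eef_pos: [602.9, -108.5, 151.0]
tcp_rot: [0.002, 0.768, 0.64, 0.001]
wrist_force: [-6.1, -0.5, 8.4]
width: 20.0
pos [ 602.9 -108.5  151. ] ang -18.7 F [-6.1 -0.5  8.4] w 20.0 j [-0.31  0.53  0.59  1.74 -0.35  0.97  0.23]
[np.float64(0.0022), np.float64(0.0155), np.float64(-0.0005)]
[np.float64(-0.0009), np.float64(0.0308), np.float64(-0.0005)]
[np.float64(-0.009), np.float64(0.0442), np.float64(-0.0005)]
[np.float64(-0.0212), np.float64(0.054), np.float64(-0.0005)]
[np.float64(-0.036), np.float64(0.059), np.float64(-0.0005)]
```

```bash
python3 -m jog '{"jaw":[0.01,0.01,0.01,0.01,0.01],"travel":[[0.002,0.0155,0],[-0.001,0.031,0],[-0.009,0.044,0],[-0.021,0.054,0],[-0.036,0.059,0]],"spin":[0,0,0,0,0]}'
python3 -c "
from h import *
circ(560.1,-94,45,20)"
```

```text
time_s: 7.22
eef_pos: [566.3, -49.3, 151.0]
tcp_rot: [0.003, 0.768, 0.64, 0.001]
wrist_force: [1.7, -9.2, 1.3]
width: 20.2
pos [566.3 -49.3 151. ] ang 82.1 F [ 1.7 -9.2  1.3] w 20.2 j [-0.44  0.47  0.6   1.85 -0.32  0.92  0.13]
[np.float64(-0.0156), np.float64(-0.0007), np.float64(-0.0005)]
[np.float64(-0.0301), np.float64(-0.0066), np.float64(-0.0005)]
[np.float64(-0.0417), np.float64(-0.0171), np.float64(-0.0005)]
[np.float64(-0.049), np.float64(-0.0309), np.float64(-0.0005)]
[np.float64(-0.0511), np.float64(-0.0464), np.float64(-0.0005)]
```

```bash
python3 -m jog '{"jaw":[0.01,0.01,0.01,0.01],"travel":[[-0.0155,-0.0005,0],[-0.030,-0.0065,0],[-0.0415,-0.017,0],[-0.0415,-0.017,0]],"spin":[0,0,0,0]}'
python3 -c "
from h import *
circ(560.1,-94,45,6)"
```

```text
time_s: 7.72
eef_pos: [523.8, -67.3, 151.1]
tcp_rot: [0.003, 0.769, 0.64, 0.001]
wrist_force: [2.2, -3.5, -1.1]
width: 20.1
pos [523.8 -67.3 151.1] ang 143.6 F [ 2.2 -3.5 -1.1] w 20.1 j [-0.44  0.4   0.62  1.95 -0.3   0.88  0.15]
[np.float64(-0.0025), np.float64(-0.004), np.float64(-0.0006)]
[np.float64(-0.0047), np.float64(-0.0082), np.float64(-0.0006)]
[np.float64(-0.0064), np.float64(-0.0125), np.float64(-0.0006)]
[np.float64(-0.0077), np.float64(-0.0171), np.float64(-0.0006)]
[np.float64(-0.0084), np.float64(-0.0217), np.float64(-0.0006)]
```

```bash
python3 -m jog '{"jaw":[0.01,0.01,0.01,0.01],"travel":[[-0.0025,-0.004,0],[-0.0045,-0.008,0],[-0.0065,-0.0125,0],[-0.0065,-0.0125,0]],"spin":[0,0,0,0]}'
python3 -c "
from h import *
circ(560.1,-94,45,6)"
```

```text
time_s: 8.22
eef_pos: [517.1, -80.3, 151.1]
tcp_rot: [0.003, 0.769, 0.639, 0.001]
wrist_force: [3.7, -3.0, -0.0]
width: 20.0
pos [517.1 -80.3 151.1] ang 162.4 F [ 3.7 -3.  -0. ] w 20.0 j [-0.42  0.39  0.62  1.96 -0.29  0.87  0.18]
[np.float64(-0.0011), np.float64(-0.0046), np.float64(-0.0006)]
[np.float64(-0.0018), np.float64(-0.0092), np.float64(-0.0006)]
[np.float64(-0.002), np.float64(-0.0139), np.float64(-0.0006)]
[np.float64(-0.0017), np.float64(-0.0187), np.float64(-0.0006)]
[np.float64(-0.001), np.float64(-0.0233), np.float64(-0.0006)]
```

```bash
python3 -m jog '{"jaw":[0.01,0.01,0.01,0.01],"travel":[[-0.001,-0.0045,0],[-0.002,-0.009,0],[-0.002,-0.014,0],[-0.002,-0.014,0]],"spin":[0,0,0,0]}'
python3 -c "
from h import *
circ(560.1,-94,45,6)"
```

```text
time_s: 8.72
eef_pos: [515.6, -87.2, 150.9]
tcp_rot: [-0.001, 0.767, 0.641, 0.003]
wrist_force: [3.3, 24.1, 8.3]
width: 20.3
pos [515.6 -87.2 150.9] ang 171.4 F [ 3.3 24.1  8.3] w 20.3 j [-0.39  0.39  0.61  1.96 -0.3   0.87  0.2 ]
[np.float64(-0.0004), np.float64(-0.0047), np.float64(-0.0004)]
[np.float64(-0.0004), np.float64(-0.0094), np.float64(-0.0004)]
[np.float64(0.0001), np.float64(-0.0141), np.float64(-0.0004)]
[np.float64(0.0012), np.float64(-0.0187), np.float64(-0.0004)]
[np.float64(0.0026), np.float64(-0.0232), np.float64(-0.0004)]
```

Clear tangential stop: 24 N at about 670° of turning, which is consistent with the start range. I'll release, rise and check the bolt.

```bash
python3 -m jog '{"jaw":[0.01,0.06,0.06,0.06,0.06],"travel":[[0,0,0],[0,0,0],[0,0,0],[0,0,0.02],[0,0,0.06]],"spin":[0,0,0,0,0]}'
python3 -m jog '{"jaw":[0.06,0.06,0.06,0.06,0.04],"travel":[[0,0,0.03],[-0.02,0.05,0.03],[-0.04,0.1,0.03],[-0.05,0.15,0.03],[-0.05,0.2,0.03]],"spin":[0,0,0,0,0]}'
python3 -c "
from h import *
import cv2
a=ctrl.grab_frame('scene')[:,:,::-1][120:320,180:430]; cv2.imwrite('pics/s5.png',cv2.resize(a,None,fx=3,fy=3))
a=ctrl.grab_frame('top')[:,:,::-1][150:310,180:420]; cv2.imwrite('pics/t5.png',cv2.resize(a,None,fx=3.3,fy=3.3))
print(ctrl.state())"
```

```text
time_s: 9.35
eef_pos: [513.8, -87.7, 210.2]
tcp_rot: [-0.002, 0.768, 0.641, 0.001]
wrist_force: [1.1, 0.0, 0.7]
width: 59.7
time_s: 9.98
eef_pos: [462.5, 112.9, 240.1]
tcp_rot: [-0.002, 0.768, 0.641, 0.001]
wrist_force: [1.1, 0.5, 0.4]
width: 43.3
{'time_s': 10.075, 'qpos': array([-0.83641515,  0.19121205,  0.57305575,  1.94133702, -0.12640591,
        1.04323707, -0.37990009]), 'dq': array([ 0.05219463, -0.00956036,  0.07642571,  0.02083061,  0.03342297,
        0.00298531,  0.07590458]), 'joint_torque': array([-1.24282949e+00, -3.99011171e+01,  2.97275081e+00, -3.02806914e+01,
       -1.74885825e-01,  2.25891470e-02, -1.31741200e+00]), 'eef_pos': array([462.78971407, 117.42593662, 239.71064947]), 'tcp_rot': array([-0.00284289,  0.76527801,  0.643693  ,  0.00089642]), 'wrist_force': array([ 0.59744247, -0.44687777, -0.60902849]), 'wrist_torque': array([-0.02681358,  0.06881755,  0.01169359]), 'width': 40.25434182642573}
```

View pics/s5.png

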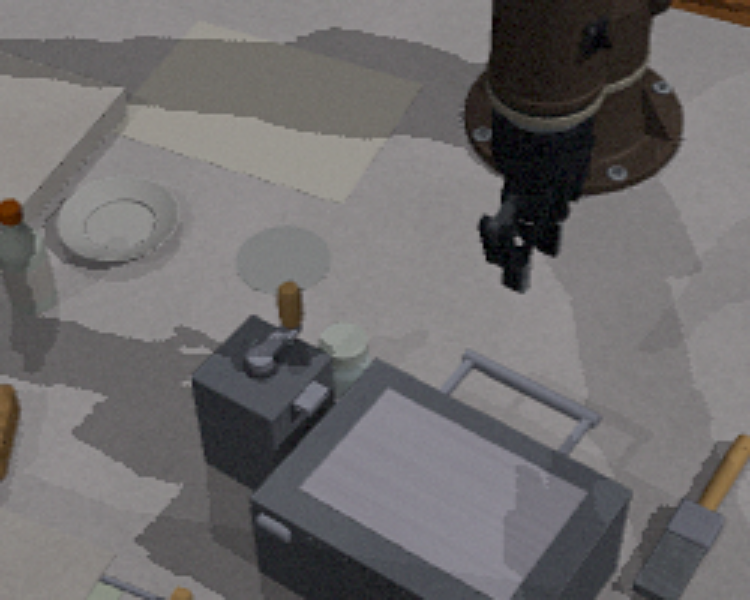

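View pics/t5.png

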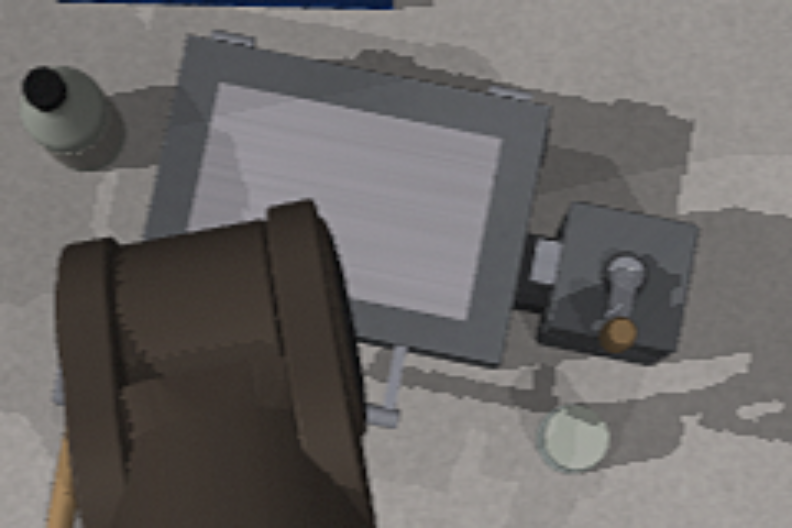

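The bolt is now clear of the lid: it ends at (540,265) in the top crop, about 30 mm back from its first position. Next I'll go to the bar.

```bash
python3 -m jog '{"jaw":[0.04,0.04,0.04,0.04,0.04],"travel":[[0.007,0.007,-0.03],[0.007,0.007,-0.07],[0.007,0.007,-0.1],[0.007,0.007,-0.11],[0.007,0.007,-0.11]],"spin":[-0.005,-0.005,-0.005,-0.005,-0.005]}'
python3 -c "
from h import *
import cv2
a=ctrl.grab_frame('scene')[:,:,::-1][160:320,260:460]; cv2.imwrite('pics/s6.png',cv2.resize(a,None,fx=3.7,fy=3.7))
print(ctrl.state()['eef_pos'])"
```

```text
time_s: 10.7
eef_pos: [469.7, 123.7, 129.7]
tcp_rot: [-0.003, 0.767, 0.641, 0.0]
wrist_force: [0.2, 0.0, 0.2]
width: 40.1
[470.2146866  124.01166062 130.32211124]
```

View pics/s6.png

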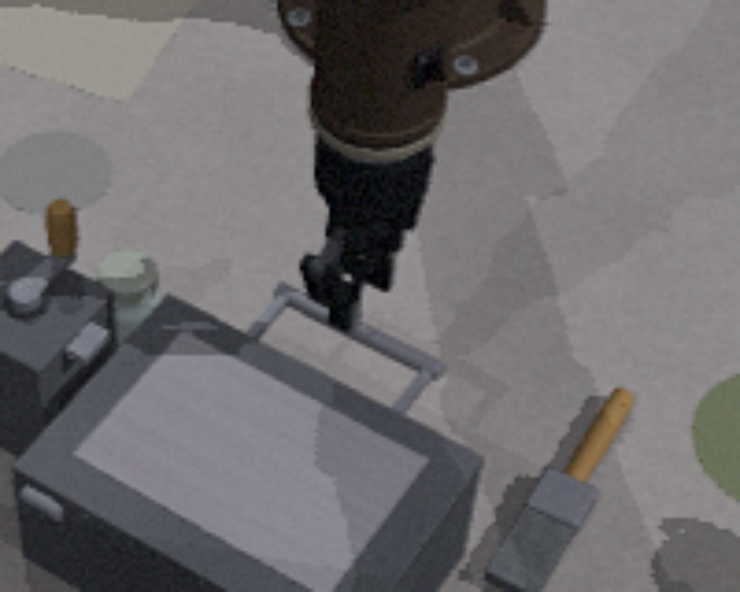

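The fingers straddle the bar near its middle, around (345,315). I'll lower and close.

```bash
python3 -m jog '{"jaw":[0.04,0.04,0.04,0.04,0.03],"travel":[[0,0,-0.02],[0,0,-0.04],[0,0,-0.046],[0,0,-0.046],[0,0,-0.046]],"spin":[0,0,0,0,0]}'
python3 -m jog '{"jaw":[0.02,0.01,0.004,0.004,0.004],"travel":[[0,0,0],[0,0,0],[0,0,0],[0,0,0],[0,0,0]],"spin":[0,0,0,0,0]}'
python3 -c "
from h import *
import cv2
a=ctrl.grab_frame('scene')[:,:,::-1][160:320,260:460]; cv2.imwrite('pics/s7.png',cv2.resize(a,None,fx=3.7,fy=3.7))
s=ctrl.state();print(s['eef_pos'],s['wrist_force'],s['width'])"
```

```text
time_s: 11.38
eef_pos: [470.9, 124.1, 85.2]
tcp_rot: [-0.002, 0.767, 0.641, 0.002]
wrist_force: [0.4, -0.5, 0.1]
width: 29.8
time_s: 12.0
eef_pos: [471.8, 124.2, 85.6]
tcp_rot: [-0.002, 0.767, 0.641, 0.003]
wrist_force: [5.5, -1.0, 1.6]
width: 12.0
[471.83578892 124.2630136   85.56048433] [ 5.12464443 -0.18847263  2.48295326] 12.214990276999737
```

View pics/s7.png

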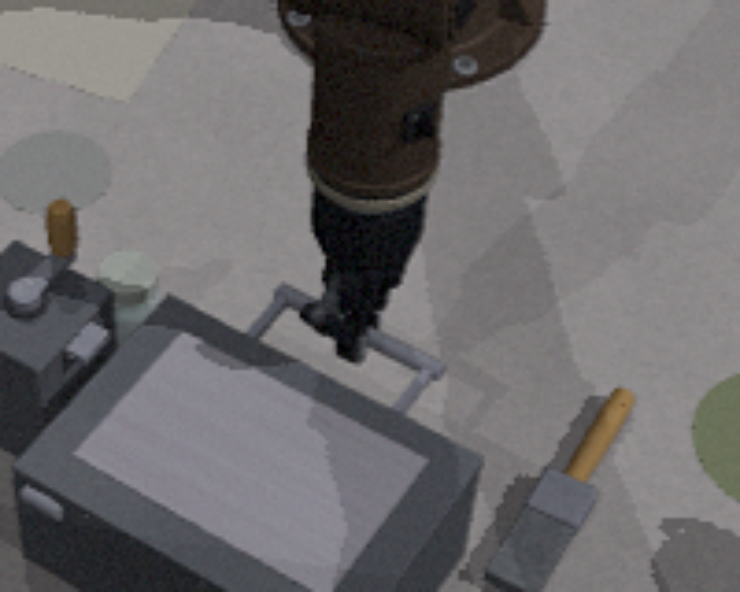

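```bash
cat >> h.py <<'E'
REF=np.array([472.3,124.2,85.5]); U=np.array([np.cos(-.177),np.sin(-.177)])
def bar(th):
    du=235*(1-np.cos(th))+6*np.sin(th); dz=235*np.sin(th)+6*(np.cos(th)-1)
    return REF+np.r_[du*U,dz]
def lid(ths):
    from scipy.optimize import minimize_scalar
    s=ctrl.state();e=s["eef_pos"]
    m=minimize_scalar(lambda t:np.sum((bar(t)-e)**2),bounds=(-.1,1.6),method="bounded")
    print("pos",e.round(1),"th",round(m.x,4),"err",(e-bar(m.x)).round(1),"F",s["wrist_force"].round(1),"M",s["wrist_torque"].round(2),"w",round(s["width"],1),"j",s["qpos"].round(2))
    for t in ths: print(round(float(t),3),((bar(t)-e)/1000).round(4).tolist())
E
python3 -c "
from h import *
lid([.04,.08,.12,.16,.2])"
```

```text
pos [471.8 124.3  85.6] th 0.0002 err [-0.5  0.1  0. ] F [ 5.1 -0.2  2.5] M [-0.05 -1.15  0.02] w 12.2 j [-0.73  0.43  0.48  2.1  -0.32  0.68 -0.21]
0.04 [0.0009, -0.0001, 0.0093]
0.08 [0.0017, -0.0003, 0.0187]
0.12 [0.0028, -0.0005, 0.028]
0.16 [0.0044, -0.0008, 0.0373]
0.2 [0.0062, -0.0011, 0.0465]
```

```bash
python3 -m jog '{"jaw":[0.004,0.004,0.004,0.004,0.004],"travel":[[0.001,0,0.0095],[0.0015,0,0.0185],[0.003,-0.0005,0.028],[0.0045,-0.001,0.0375],[0.006,-0.001,0.0465]],"spin":[0,0,0,0,0]}'
python3 -c "
from h import *
import cv2
lid([.25,.3,.35,.4,.45])
a=ctrl.grab_frame('scene')[:,:,::-1][160:320,260:460]; cv2.imwrite('pics/s8.png',cv2.resize(a,None,fx=3.7,fy=3.7))"
```

```text
time_s: 12.68
eef_pos: [477.2, 123.3, 132.5]
tcp_rot: [-0.002, 0.767, 0.642, 0.002]
wrist_force: [1.9, -0.1, -3.8]
width: 12.6
pos [477.2 123.3 132.5] th 0.201 err [-0.9  0.1  0.2] F [ 1.9 -0.1 -3.8] M [0.21 0.14 0.04] w 12.6 j [-0.76  0.36  0.53  2.04 -0.26  0.8  -0.26]
0.25 [0.0037, -0.0006, 0.0109]
0.3 [0.0072, -0.0012, 0.0222]
0.35 [0.0111, -0.002, 0.0332]
0.4 [0.0156, -0.0028, 0.044]
0.45 [0.0207, -0.0037, 0.0546]
```

View pics/s8.png

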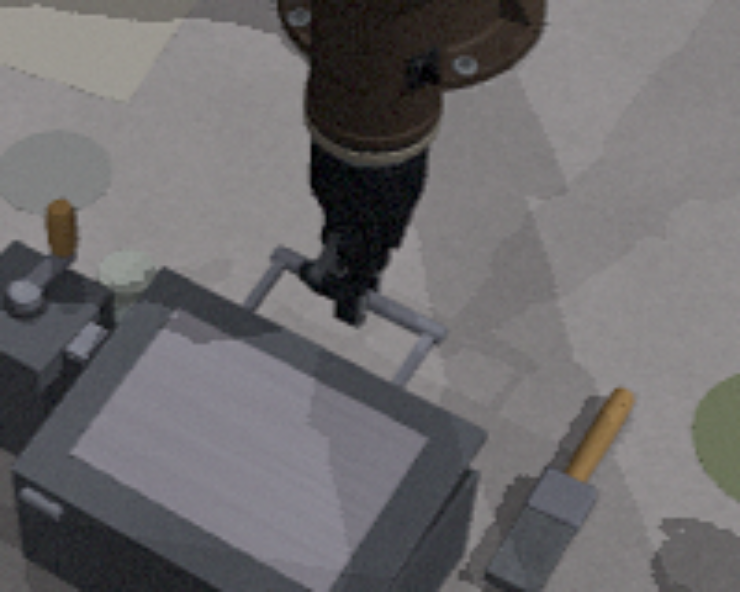

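The lid edge is visibly up, from (480,465) to (487,435), and the bar is still in the grip. I'll continue.

```bash
python3 -m jog '{"jaw":[0.004,0.004,0.004,0.004,0.004],"travel":[[0.0035,-0.0005,0.011],[0.007,-0.001,0.022],[0.011,-0.002,0.033],[0.0155,-0.003,0.044],[0.0205,-0.0035,0.0545]],"spin":[0,0,0,0,0]}'
python3 -c "
from h import *
lid([.5,.55,.6,.65,.7])"
```

```text
time_s: 13.35
eef_pos: [496.1, 120.0, 188.1]
tcp_rot: [-0.004, 0.767, 0.642, 0.001]
wrist_force: [-8.0, 1.3, 0.8]
width: 12.4
pos [496.1 120.  188.1] th 0.4503 err [-1.8  0.3  1. ] F [-8.   1.3  0.8] M [ 0.39  1.92 -0.01] w 12.4 j [-0.77  0.32  0.56  1.94 -0.21  0.95 -0.29]
0.5 [0.0073, -0.0013, 0.0093]
0.55 [0.0134, -0.0024, 0.0193]
0.6 [0.0199, -0.0036, 0.029]
0.65 [0.0269, -0.0048, 0.0384]
0.7 [0.0344, -0.0062, 0.0473]
```

```bash
python3 -m jog '{"jaw":[0.004,0.004,0.004,0.004,0.004],"travel":[[0.006,-0.001,0.01],[0.0125,-0.002,0.02],[0.019,-0.0035,0.0295],[0.026,-0.0045,0.039],[0.0335,-0.006,0.048]],"spin":[0,0,0,0,0]}'
python3 -c "
from h import *
import cv2
lid([.74,.78,.82,.86,.9])
a=ctrl.grab_frame('scene')[:,:,::-1][160:320,260:460]; cv2.imwrite('pics/s9.png',cv2.resize(a,None,fx=3.7,fy=3.7))"
```

```text
time_s: 13.98
eef_pos: [526.6, 114.5, 236.7]
tcp_rot: [-0.006, 0.767, 0.642, -0.001]
wrist_force: [-17.2, 3.3, 10.1]
width: 11.9
pos [526.6 114.5 236.7] th 0.6927 err [-2.8  0.5  2.5] F [-17.2   3.3  10.1] M [0.74 3.74 0.06] w 11.9 j [-0.74  0.32  0.58  1.8  -0.2   1.09 -0.27]
0.74 [0.0102, -0.0018, 0.0057]
0.78 [0.0167, -0.003, 0.0124]
0.82 [0.0235, -0.0042, 0.0187]
0.86 [0.0306, -0.0055, 0.0248]
0.9 [0.0379, -0.0068, 0.0306]
```

View pics/s9.png

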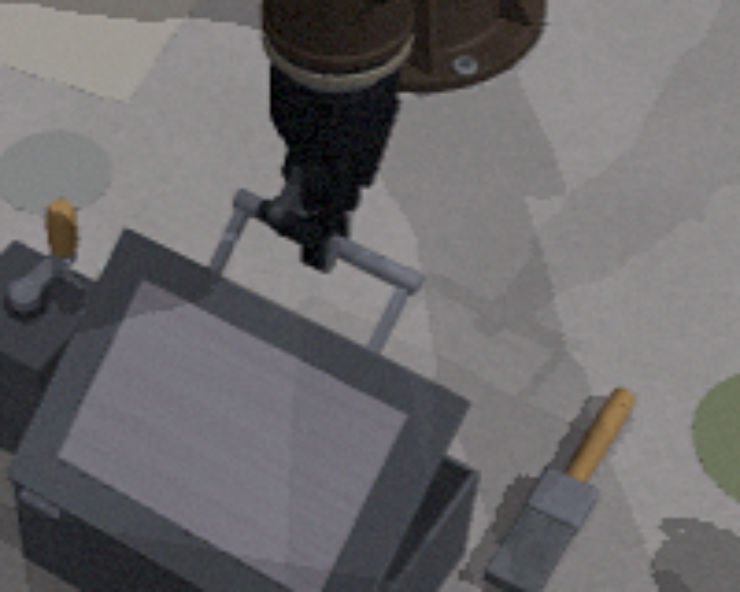

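The wrist force points radially outward (20 N), so the true arc lies 4 to 5 mm outside the modelled one. I'll shift the path outward.

```bash
python3 -m jog '{"jaw":[0.004,0.004,0.004,0.004,0.004],"travel":[[0.0055,-0.001,0.009],[0.012,-0.002,0.016],[0.019,-0.0035,0.022],[0.026,-0.0045,0.0285],[0.0335,-0.006,0.034]],"spin":[0,0,0,0,0]}'
python3 -c "
from h import *
lid([.86,.9,.94,.98,1.02])"
```

```text
time_s: 14.65
eef_pos: [561.7, 108.2, 272.5]
tcp_rot: [-0.006, 0.767, 0.642, -0.001]
wrist_force: [-0.7, 1.7, -3.2]
width: 11.8
pos [561.7 108.2 272.5] th 0.9036 err [-3.4  0.6  4.6] F [-0.7  1.7 -3.2] M [0.38 0.22 0.02] w 11.8 j [-0.71  0.35  0.59  1.67 -0.21  1.19 -0.24]
0.86 [-0.0046, 0.0008, -0.011]
0.9 [0.0027, -0.0005, -0.0052]
0.94 [0.0102, -0.0019, 0.0004]
0.98 [0.018, -0.0032, 0.0055]
1.02 [0.0259, -0.0047, 0.0104]
```

```bash
python3 -c "
from h import *
import cv2
S=ctrl.grab_frame('scene')[:,:,::-1].copy();cv2.imwrite('pics/s10r.png',S)
p=np.load('p.npy')
a=cv2.resize(S[130:330,250:450],None,fx=3,fy=3,interpolation=2)
def pt(u,y,h,th): # u: distance from hinge toward bar, h above hinge
    return (90-(u*np.cos(th)-h*np.sin(th)),y,100+u*np.sin(th)+h*np.cos(th))
for th,c in((.85,(255,0,0)),(.90,(0,255,0)),(.95,(0,0,255))):
    for seg in ([(185,-130,12),(185,130,12)],[(235,-66,6),(235,66,6)]):
        q=proj('scene',c2w(p,[pt(*s,th) for s in seg]))
        q=((q-[250,130])*3).astype(int); cv2.line(a,tuple(map(int,q[0])),tuple(map(int,q[1])),c,1)
cv2.imwrite('pics/s10.png',a)"
```

```text
(no output)
```

View pics/s10.png

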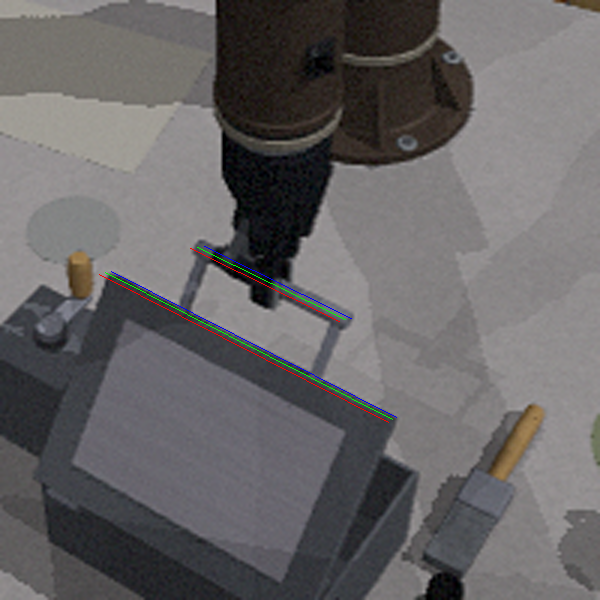

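```bash
cat >> h.py <<'E'
def over(name,ths,cam='top',r=(195,135,170,140),f=4.5):
    import cv2
    S=ctrl.grab_frame(cam)[:,:,::-1].copy();x,y,w,h=r
    cv2.imwrite(f'pics/{name}_raw.png',cv2.resize(S[y:y+h,x:x+w],None,fx=f,fy=f,interpolation=2))
    p=np.load('p.npy'); a=cv2.resize(S[y:y+h,x:x+w],None,fx=f,fy=f,interpolation=2)
    pt=lambda u,y,h,th:(90-(u*np.cos(th)-h*np.sin(th)),y,100+u*np.sin(th)+h*np.cos(th))
    for th,c in zip(ths,((255,0,0),(0,255,0),(0,0,255))):
        for seg in ([(185,-130,12),(185,130,12)],[(235,-66,6),(235,66,6)],[(185,-130,0),(185,130,0)]):
            q=proj(cam,c2w(p,[pt(*s,th) for s in seg]))
            q=((q+.5-[x,y])*f).astype(int); cv2.line(a,tuple(map(int,q[0])),tuple(map(int,q[1])),c,1)
    cv2.imwrite(f'pics/{name}.png',a)
E
python3 -c "
from h import *
over('t10',[.85,.9,.95])"
```

```text
(no output)
```

View pics/t10.png

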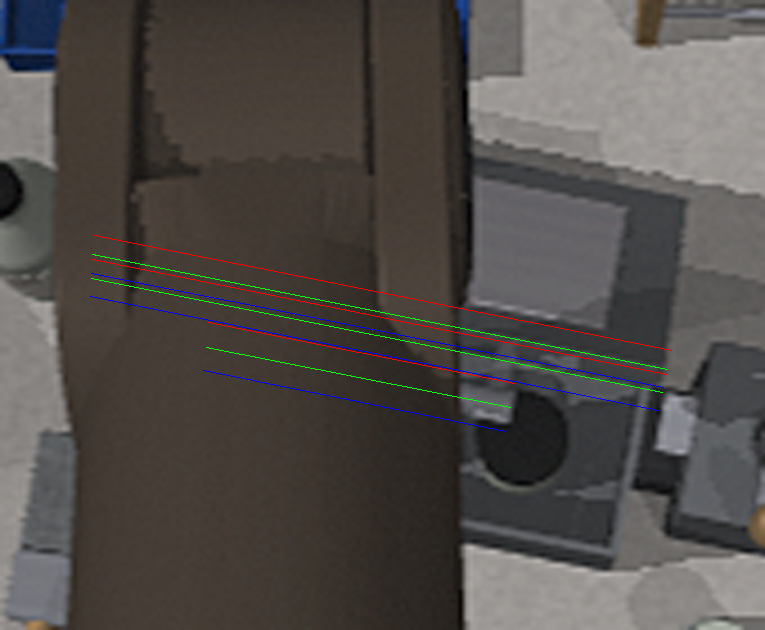

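View pics/t10_raw.png

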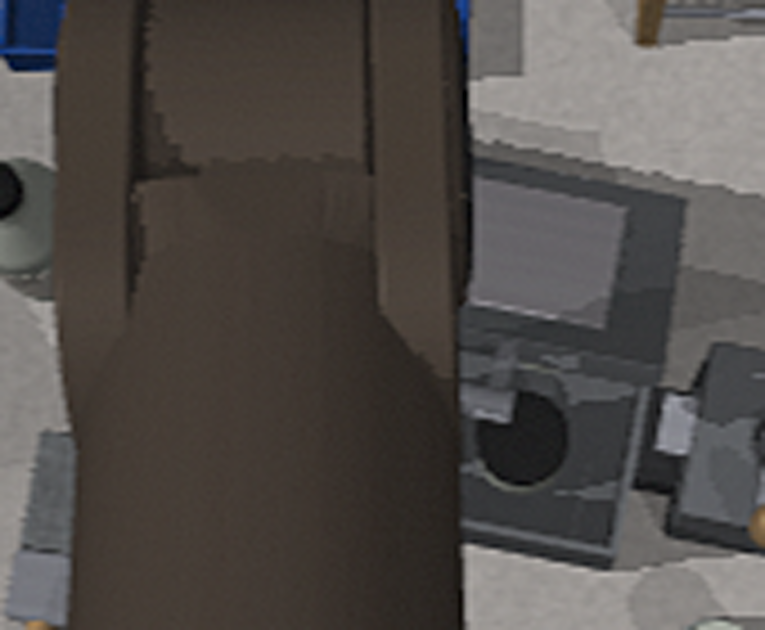

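The top view puts the lid at about 0.90 rad: the bar end at (514,405) lies on the green 0.90 overlay. That agrees with the arm-based estimate of 0.904.

```bash
cat >> h.py <<'E'
_b=bar
def bar(th,o=5.7):
    return _b(th)+o*np.r_[-np.cos(th)*U,np.sin(th)]
E
python3 -c "
from h import *
lid([.94,.97,1.0,1.03,1.05])"
```

```text
pos [562.2 108.2 272.8] th 0.9069 err [-0.   0.1  0.1] F [-0.1  1.4 -1.3] M [ 0.39  0.19 -0.03] w 11.9 j [-0.71  0.35  0.59  1.67 -0.21  1.19 -0.24]
0.94 [0.0064, -0.0012, 0.0046]
0.97 [0.0123, -0.0023, 0.0086]
1.0 [0.0183, -0.0034, 0.0124]
1.03 [0.0245, -0.0044, 0.0161]
1.05 [0.0286, -0.0052, 0.0184]
```

```bash
python3 -m jog '{"jaw":[0.004,0.004,0.004,0.004,0.004],"travel":[[0.0065,-0.001,0.0045],[0.0125,-0.0025,0.0085],[0.0185,-0.0035,0.0125],[0.0245,-0.0045,0.016],[0.0285,-0.005,0.0185]],"spin":[0,0,0,0,0]}'
python3 -c "
from h import *
lid([1.08,1.11,1.14,1.17,1.17])"
```

```text
time_s: 15.38
eef_pos: [590.7, 103.1, 292.6]
tcp_rot: [-0.006, 0.767, 0.642, -0.0]
wrist_force: [-6.6, 0.7, 6.7]
width: 11.9
pos [590.7 103.1 292.6] th 1.0521 err [-0.6  0.2  1.1] F [-6.6  0.7  6.7] M [0.34 1.73 0.01] w 11.9 j [-0.67  0.38  0.59  1.58 -0.23  1.26 -0.21]
1.08 [0.0064, -0.0012, 0.002]
1.11 [0.0128, -0.0024, 0.0052]
1.14 [0.0193, -0.0035, 0.0081]
1.17 [0.0259, -0.0047, 0.0109]
1.17 [0.0259, -0.0047, 0.0109]
```

```bash
python3 -m jog '{"jaw":[0.004,0.004,0.004,0.004,0.004],"travel":[[0.0055,-0.001,0.0035],[0.012,-0.002,0.007],[0.0185,-0.0035,0.01],[0.025,-0.0045,0.0125],[0.025,-0.0045,0.0125]],"spin":[0,0,0,0,0]}'
python3 -c "
from h import *
lid([1.04])
over('t11',[1.1,1.15,1.2])"
```

```text
time_s: 16.0
eef_pos: [616.6, 98.6, 306.0]
tcp_rot: [-0.006, 0.767, 0.642, 0.001]
wrist_force: [-3.9, 1.6, 5.4]
width: 11.8
pos [616.6  98.6 306. ] th 1.1737 err [-0.8  0.3  2.2] F [-3.9  1.6  5.4] M [0.3  1.   0.04] w 11.8 j [-0.63  0.42  0.59  1.49 -0.25  1.31 -0.19]
1.04 [-0.0278, 0.0048, -0.0159]
```

View pics/t11.png

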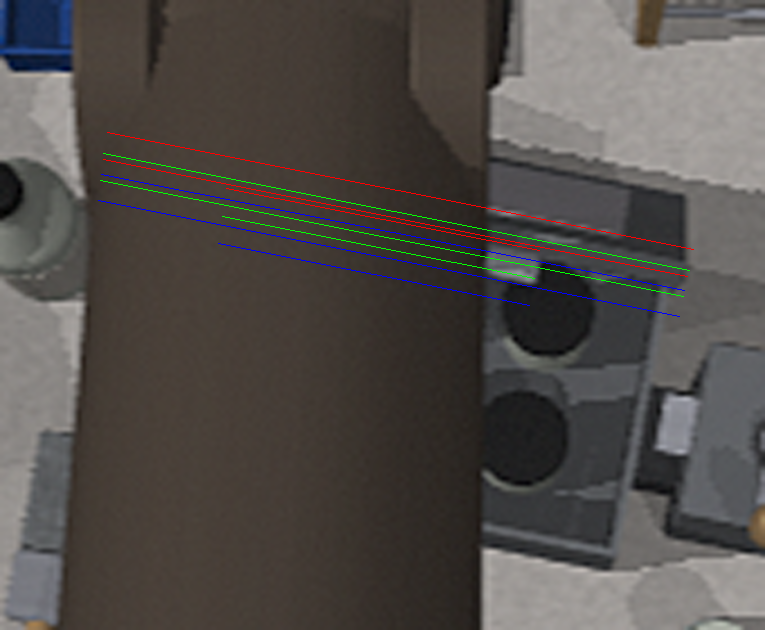

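View pics/t11_raw.png

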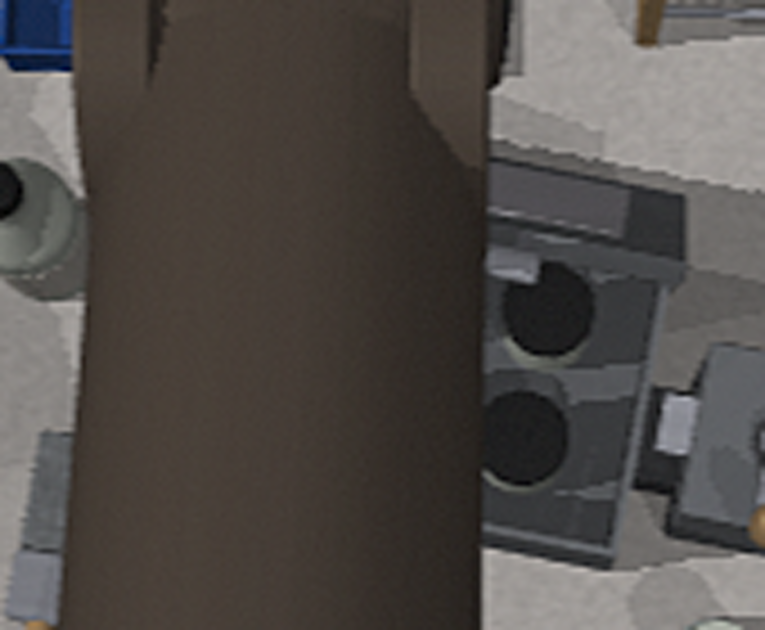

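The overlay and the arm agree on 1.16 to 1.17 rad, so the lid is 3 to 4° past balance and held. Now I'll ease it back to about 1.045.

```bash
python3 -c "
from h import *
for t in (1.15,1.12,1.09,1.065,1.045): print(t,(bar(t,8)-bar(1.1737,8)).round(1))"
```

```text
1.15 [-5.3  0.9 -2.2]
1.12 [-11.8   2.1  -5.1]
1.09 [-18.3   3.3  -8.2]
1.065 [-23.7   4.2 -10.9]
1.045 [-27.9   5.  -13.2]
```

```bash
python3 -m jog '{"jaw":[0.004,0.004,0.004,0.004,0.004],"travel":[[-0.005,0.001,-0.002],[-0.012,0.002,-0.005],[-0.0185,0.0035,-0.008],[-0.0235,0.004,-0.011],[-0.028,0.005,-0.013]],"spin":[0,0,0,0,0]}'
python3 -m jog '{"jaw":[0.004,0.004,0.004,0.004],"travel":[[0,0,0],[0,0,0],[0,0,0],[0,0,0]],"spin":[0,0,0,0]}'
python3 -c "
from h import *
lid([1.04])
over('t12',[1.0,1.05,1.1])
over('s12',[1.0,1.05,1.1],'scene',(250,130,200,190),3)
lid([])"
```

```text
time_s: 16.68
eef_pos: [588.3, 103.5, 292.6]
tcp_rot: [-0.006, 0.767, 0.642, 0.001]
wrist_force: [6.5, 1.3, -8.8]
width: 11.4
time_s: 17.18
eef_pos: [588.4, 103.5, 292.6]
tcp_rot: [-0.006, 0.767, 0.642, 0.001]
wrist_force: [3.6, 1.4, -5.5]
width: 12.1
pos [588.4 103.5 292.6] th 1.0435 err [-1.1  0.3  2.1] F [ 3.6  1.4 -5.5] M [ 0.2  -0.96  0.07] w 12.1 j [-0.67  0.38  0.59  1.58 -0.23  1.25 -0.22]
1.04 [0.0004, -0.0002, -0.0025]
pos [588.4 103.5 292.6] th 1.0434 err [-1.1  0.2  2.1] F [ 4.5  0.9 -4.3] M [ 0.16 -1.06  0.09] w 12.1 j [-0.67  0.38  0.59  1.58 -0.23  1.25 -0.22]
```

View pics/t12.png

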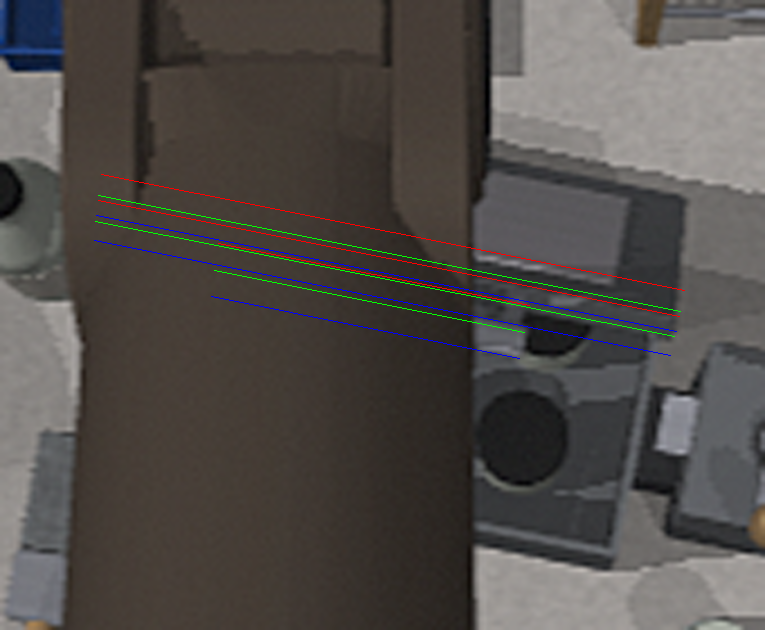

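View pics/t12_raw.png

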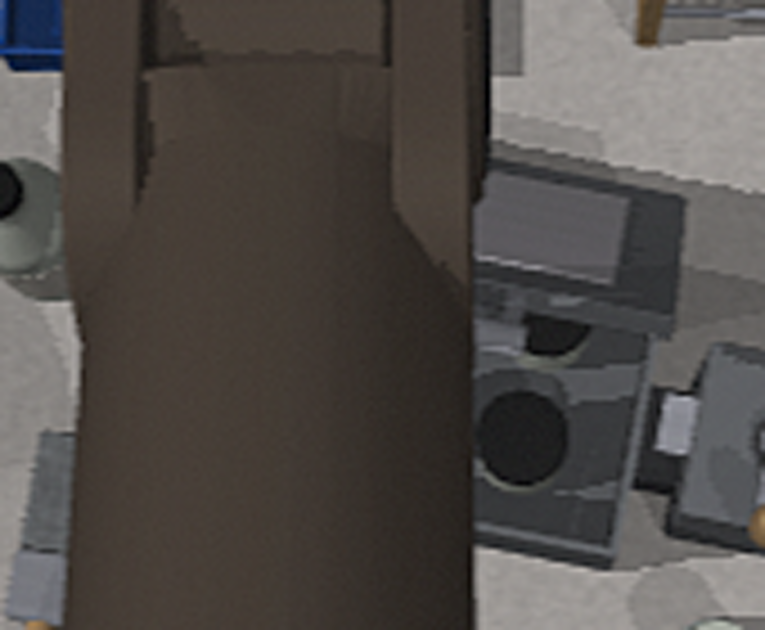

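View pics/s12_raw.png

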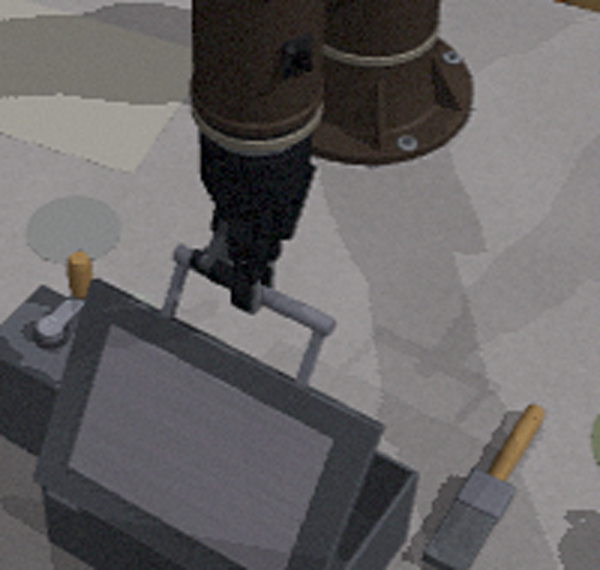

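The lid is held still at about 1.04 rad by both the arm and the top view (bar end (523,337), just below the green 1.05 overlay). The bar is in the grip, the bolt is back, and the nearby items haven't moved. I'll hand in.

```bash
python3 -c "
from h import *
print(np.abs(ctrl.state()['dq']).max()); ctrl.sign_off()"
```

```text
0.0029857229797372485
the job is handed in; nothing more can be done
```

I wound the crank anticlockwise about 670° to its stop, raised the lid past its balance point, and eased it back. The job was handed in at about 17.3 s with the lid gripped and still. No verdict was reported.

- **Bolt:** the crank stopped against 24 N. In the top view the bolt end had moved back about 30 mm and was clear of the lid.
- **Lid past balance:** I raised it to about 1.17 rad by arm position and 1.16 by the top view, so 3 to 4° past balance, without it flying open.
- **Lid held:** it now sits at about 1.04 rad by both checks, roughly 3 to 3.5° below balance. My uncertainty is about 0.015 rad (0.9°). Joint speeds were practically zero, and the bar was still in the jaws at 12 mm opening.
- **Checks that disagreed:**
  - My first crank centre was about 2 mm off, which gave up to about 36 N at the wrist until I corrected it.
  - The lid's arc ran 4 to 8 mm outside my model, giving about 20 N at the wrist. I shifted the path outward to match.
  - The scene camera was too insensitive to lid angle to check it independently.
- **Other items:** those visible in the close-up views (jar, brush, bottle) had not moved. I took no final full-frame picture of the rest, but the arm never went near them.

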